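Level the draining shelf beside the wok

ROBOT

A 6-joint arm with a two-finger parallel gripper is mounted at the origin on the work surface. World frame = base frame: x ahead of the robot, y to its left, z up, the work surface at z = 0. Lengths are in mm, angles in rad, forces in N, time in s.
With the tool pointing down it reaches from about 275 to 750 mm from the base axis. Payload 10.2 kg.
Tool frame: the origin (TCP) lies midway between the tips of the shut fingers; the grasp point (between the pads) lies 19 mm behind it (ctrl.grip_depth is the distance from the TCP to the grasp point, in mm); y points along the fingers, x is the direction in which the jaws open and shut, and the axes are right-handed (so a half turn about y gives the same grasp; the last joint's range is limited). The gripper opens to 85 mm and grips with 20 to 120 N. Pads are 22 mm wide; open, the fingers measure 114 mm over their backs; the gripper's body (76 mm by 85 mm) begins 54 mm behind the grasp point. The pads swing forward as they close: fully open they stand 13 mm farther back than shut.
Start: joints at [0.963, 0.313, 1.498, -0, 1.331, -0.223], TCP at [197.084, 486.61, 231.294] pointing down, gripper open.
Joint ranges: [-2.94, 2.94], [-0.97, 2.17], [0.19, 2.56], [-1.23, 4.37], [0.02, 3.11], [-2.88, 2.88]. Speed limits (rad/s): [2.39, 2.39, 3.01, 3.14, 3.14, 3.14].

INTERFACE

Orientations are given as a unit quaternion [w, x, y, z].
In Python, from rig import ctrl gives the robot as it stands. The module is installed in compiled form; this text tells all that it offers.
- The arm moves only by the tool drive_tool, never from a script. Its arguments are lists of equal length, an entry for each row: "gripper": the closure, from 0 (fully open) to 1 (shut); "offset": the shift along the tool's x, y, z in m, a list of three; "turn": the turn about the tool's y in degrees. In form: {"gripper": [gripper, ...], "offset": [[tx, ty, tz], ...], "turn": [turn, ...]}. A call has 1 to 20 rows; each row shifts and turns the commanded pose from where the row before left it, along the tool's axes as they then stand; what a row does not reach is not made up. A row lasts 1/12 s, in which the tool goes at most 41.7 mm and 7.16 degrees, less where a joint would pass 70% of its speed; a pose out of reach is approached as far as the arm can. A call is refused whole if a number of a shift passes 0.0417 or a number of a turn 7.16, either way. A call with a gripper value outside its range is refused whole. The fingers move at their own pace and stop on an object; "force" is the grip in N (left out, the last holds). Time passes only in rows, so rows that do not move let the fingers close. It gives the time, the measured TCP pose, the force and the opening at its end, in the units of the state.
- ctrl.sense(): the state, without advancing time (a new reading comes with each control period).
- ctrl.capture(name): name is "side" or "top"; returns (picture, depth): 420x560x3 uint8, red, green, blue; 420x560 float32, mm along the optical axis (not along the pixel's ray), 0 where there is no reading.
- ctrl.camera_params(name): a dict with "fovy" (degrees; the focal length in pixels is half the picture's height over the tangent of half this angle, whatever the lens; pixels are square), "cx", "cy" (the principal point, pixels), "distortion" ([k1, k2, p1, p2, k3] as OpenCV has them; the pictures are not rectified), "view" (4x4, takes a point from world to camera coordinates). Camera axes: x right, y down, z forward; pixel columns grow to the right and rows downward; lengths in mm; the calibration is good to about 2 mm. A picture is of the moment at which its call begins. camera_params takes no time and is no camera call.
- ctrl.finish_job(): hands the job in, once; it reports no verdict.
Trained networks look in the newest picture that a camera, given by its name, has taken for a name from the list of things; names that differ only in an ending like _2 or _b are one class to them, and where a whole thing is asked for, a point or a joint stands for the part that bears it (a point fixed in the world has none). Each returns a list of dicts, best first, with "score" (0 to 1); they miss things now and then, are a little off and sometimes report something else, mostly with a low value. They report only what shows in the picture. A call takes as long as a camera call. They do not tell look-alikes from the thing itself.
- ctrl.boxes_of(camera, query): "centre" ([x, y, z] in mm, in the coordinates of the camera as it stood for that picture, good to about 4 mm: the middle of the surface that is visible of it).
- ctrl.regions_of(camera, query): "mask" (420x560 bool, what is visible of it).
- ctrl.pinpoint(camera, query): "centre" ([x, y, z] in mm, in the coordinates of the camera as it stood for that picture, good to about 4 mm: a listed point, or the origin of a listed thing).
The state is a dict: "time_s": time; "joints": joint angles; "dq": joint speeds; "tau": joint torques, N m; "eef_pos": TCP position; "ee_rot": TCP orientation; "force": force on the tool from outside, world axes, zero at the start; "wrist_torque": the same for the moment, N m; "grip_width": opening from 0.0 (shut) to 1.0 (fully open).
Only numpy, scipy, OpenCV 4.12 (cv2) and the standard library are available. Lean on these libraries where they do the work, as an engineer would, in place of code of your own. Each camera call takes 0.05 s, during which the arm holds its last target.

TASK

Of the two draining shelves, level the one that stands nearer to the wok: first lay the spirit level lengthwise on it and let go, then turn that shelf's levelling-foot knob until the bubble rests centred between the lines. Finally press the spirit level down firmly onto the shelf, about 10 N, and finish while still pressing it there, hands off the knob, with the bubble centred. Leave the other shelf's setting and all other things as they are.

Things in the scene. Friction and masses are not known exactly. Their poses are not given: they have to be found in the camera images.
- level_mid (a point): the spirit level, loose: an aluminium bar with black ends, 160 mm long (its y), 24 mm wide (its x), 48 mm high, about 0.3 kg. This point is its centre, 24 mm above its underside; z up. Its green vial lies in the middle 80 mm of its top, with two black lines 25 mm apart; grip it across its width, press it anywhere on top.
- bubble (a joint): where the bubble stands in the vial, in m along the spirit level's +y: 0 is centred between the lines; it runs to the higher end, 0.35 m per radian of tilt (stops at 29 mm either way) and takes about 1 s to settle. The white bubble is 19 mm long.
- a_top (a point): middle of the free area on top of draining shelf a, where the spirit level fits: on the plate's top face, mid-width, 45 mm from the plate's middle towards the hinged end. z is normal to the plate, +y points to the hinged end, -y to the end with the levelling foot.
- b_top (a point): middle of the free area on top of draining shelf b, where the spirit level fits: on the plate's top face, mid-width, 45 mm from the plate's middle towards the hinged end. z is normal to the plate, +y points to the hinged end, -y to the end with the levelling foot.
- grip_a (a point): grip point of shelf a's levelling-foot knob: on its upright axis, 31 mm above the plate, 160 mm along -y from a_top; turns with the knob. Black disc (48 mm across, 9 mm high) with a bar grip on it, 46 mm long (point's x), 16 mm thick (point's y), from 9 to 45 mm above the plate.
- grip_b (a point): grip point of shelf b's levelling-foot knob: on its upright axis, 31 mm above the plate, 160 mm along -y from b_top; turns with the knob. Black disc (48 mm across, 9 mm high) with a bar grip on it, 46 mm long (point's x), 16 mm thick (point's y), from 9 to 45 mm above the plate.
- shelf_a: steel plate of draining shelf a (both look alike), 120 mm (x) by 285 mm (y), slotted, top face 75 mm above the table when level. Origin on its hinge line at the +y end, at top-face height, 90 mm along +y from a_top. The foot end (-y) stands too high or too low at the start. The stand is fixed.
- shelf_b: steel plate of draining shelf b (both look alike), 120 mm (x) by 285 mm (y), slotted, top face 75 mm above the table when level. Origin on its hinge line at the +y end, at top-face height, 90 mm along +y from b_top. The foot end (-y) stands too high or too low at the start. The stand is fixed.
- knob_a: that knob, a nut on a standing threaded rod; origin at the plate's top face. Counter-clockwise from above raises the shelf's foot end, clockwise lowers it: 0.03 rad of tilt, or 10.5 mm of bubble travel, per radian turned. Stiff (0.15 N m), stays where left; starts 1 to 2 rad from level; stops 2.8 rad either side of level.
- knob_b: that knob, a nut on a standing threaded rod; origin at the plate's top face. Counter-clockwise from above raises the shelf's foot end, clockwise lowers it: 0.03 rad of tilt, or 10.5 mm of bubble travel, per radian turned. Stiff (0.15 N m), stays where left; starts 1 to 2 rad from level; stops 2.8 rad either side of level.
- level: the spirit level again (origin at the centre of its underside)
- wok_mid (a point): the dark wok on its square steel burner, 240 mm square; this point is the middle of the wok's mouth, 145 mm high, mouth 300 mm across. It stands left or right on the table (a white flour tub on the other side). The shelf to be levelled is the one nearer to the wok.
- bowl: bystander: white bowl, 150 mm across, 65 high; origins of all bystanders are at the centre of the underside
- oil: bystander: amber bottle, 64 mm across, 190 high
- mug: bystander: white mug, 76 mm across, 85 high
- shaker: bystander: aluminium shaker, 58 mm across, 73 high
- scraper: bystander: bench scraper lying flat, 75 x 114 x 14 mm
- chopsticks: bystander: pair of long dark wooden chopsticks tied together, lying, 300 x 23 x 11 mm
- block: bystander: wooden block 50 x 100 x 30 mm
Things that resemble listed ones, but are neither listed nor needed, are in the scene too. There is more than one size of the level; the job needs the smaller.

How it is judged:
By the outcome, as a careful person would: the job done as asked, in the order asked, and still so for the second after the job is handed in, while the arm keeps its last pose, push and grip.
It also fails if it takes over 72 s, if anything falls off the work surface, if the arm or the gripper's body presses on something with over 40 N, if the wrist force passes 120 N, or if a joint passes its speed limit or range.

## Working session

There is one attempt and no reset: what is moved stays moved. The work goes in short steps, Python scripts to look and compute and a tool call to move; the robot and the scene stay as the last step left them, time stands still between calls to the robot, and variables do not carry over. Pictures are saved under pics/ and viewed, and the job is handed in when it is done.

Besides the shell and the picture viewer there is one more tool, called by a JSON object that holds its "api" and its "payload", one argument or row to a line. drive_tool: Moves the arm, as the interface text tells. Its arguments: {"type":"object","properties":{"gripper":{"type":"array","items":{"type":"number"}},"offset":{"type":"array","items":{"type":"array","items":{"type":"number"}}},"turn":{"type":"array","items":{"type":"number"}},"force":{"type":"number"}},"required":["gripper","offset","turn"]}

```bash
mkdir -p pics; cat > h.py <<'E'
import numpy as np, cv2
from rig import ctrl
def save(img,name,crop=None,scale=1):
    if crop: x0,y0,x1,y1=crop; img=img[y0:y1,x0:x1]
    img=cv2.resize(img[:,:,::-1].copy(),None,fx=scale,fy=scale,interpolation=cv2.INTER_CUBIC)
    cv2.imwrite('pics/'+name,img)
def towld(cam,p):
    V=np.array(ctrl.camera_params(cam)['view']); return (np.linalg.inv(V)@np.r_[p,1])[:3]
def K(cam):
    c=ctrl.camera_params(cam); f=210/np.tan(np.radians(c['fovy'])/2)
    return np.array([[f,0,c['cx']],[0,f,c['cy']],[0,0,1]]),np.array(c['distortion'],float)
def px2w(cam,uv,depth=None,z=None):
    k,d=K(cam); n=cv2.undistortPoints(np.array([[uv]],float),k,d)[0,0]
    V=np.linalg.inv(np.array(ctrl.camera_params(cam)['view']))
    r=np.r_[n,1]
    if depth is not None: return V[:3,:3]@(r*depth)+V[:3,3]
    dr=V[:3,:3]@r; return V[:3,3]+dr*(z-V[2,3])/dr[2]
def w2px(cam,P):
    k,d=K(cam);V=np.array(ctrl.camera_params(cam)['view'])
    P=np.atleast_2d(P).astype(float)
    return cv2.projectPoints(P,cv2.Rodrigues(V[:3,:3])[0],V[:3,3],k,d)[0][:,0]
E
python3 - <<'E'
from h import *
np.set_printoptions(precision=1,suppress=True)
for c in ['top','side']:
    im,d=ctrl.capture(c); np.save(c+'0.npy',d); save(im,c+'0.png',scale=1.4)
    print(c,K(c),np.linalg.inv(ctrl.camera_params(c)['view']))
    for q in ['level_mid','a_top','b_top','grip_a','grip_b','wok_mid','shelf_a','shelf_b']:
        for r in ctrl.pinpoint(c,q): 
            w=towld(c,r['centre']);print(q,round(r['score'],2),w,w2px(c,w)[0])
print(ctrl.sense())
E
```

```text
top (array([[470.9,   0. , 282.2],
       [  0. , 470.9, 211.4],
       [  0. ,   0. ,   1. ]]), array([-0.1,  0. ,  0. ,  0. ,  0. ])) [[  -0.1   -1.     0.2  148.2]
 [  -1.     0.1   -0.    11.8]
 [  -0.    -0.2   -1.  1807.9]
 [   0.     0.     0.     1. ]]
level_mid 0.85 [451.8  72.6  25. ] [261.2 230.4]
level_mid 0.84 [ 224.7 -375.6   30.6] [384.7 278.5]
a_top 0.87 [600.4 253.2  71.2] [210.2 194.4]
b_top 0.98 [ 607.7 -153.5   82.6] [316.5 182.2]
grip_a 0.6 [ 610.2 -311.1  118.4] [358.9 175.3]
grip_a 0.44 [612.7  89.2  93.3] [252.4 185.9]
grip_a 0.44 [448.9  68.9  24.4] [262.2 231.1]
grip_b 0.6 [ 610.2 -311.1  118.4] [358.9 175.3]
grip_b 0.44 [612.7  89.2  93.3] [252.4 185.9]
grip_b 0.44 [448.9  68.9  24.4] [262.2 231.1]
wok_mid 0.97 [506.6 564.6 146. ] [124.1 222.2]
wok_mid 0.44 [799.6 -20.5  -0.1] [277.4 144.9]
shelf_a 0.92 [613.  -60.7  79. ] [292.  183.2]
shelf_a 0.78 [601.8 342.3  76.3] [186.8 195.8]
shelf_b 0.92 [613.  -60.7  79. ] [292.  183.2]
shelf_b 0.78 [601.8 342.3  76.3] [186.8 195.8]
side (array([[470.5,   0. , 279.6],
       [  0. , 470.5, 208. ],
       [  0. ,   
[... 660 characters left out ...]
k_mid 0.74 [503.5 563.8 144. ] [272.6 398.6]
shelf_a 0.87 [597.3 339.1  76.2] [243.6 318.3]
shelf_a 0.83 [604.3 -68.1  76.6] [256.2 202.6]
shelf_a 0.48 [ 603.3 -315.    89. ] [263.3 147.8]
shelf_b 0.87 [597.3 339.1  76.2] [243.6 318.3]
shelf_b 0.83 [604.3 -68.1  76.6] [256.2 202.6]
shelf_b 0.48 [ 603.3 -315.    89. ] [263.3 147.8]
{'time_s': 0.9, 'joints': array([ 1. ,  0.3,  1.5,  0. ,  1.3, -0.2]), 'dq': array([ 0., -0.,  0.,  0., -0., -0.]), 'tau': array([  0. , -41.2, -26. ,  -0. ,   0. ,   0. ]), 'eef_pos': array([197.1, 486.6, 231.3]), 'ee_rot': array([-0.6,  0.6,  0.4, -0.4]), 'force': array([ 0.6, -0.1,  0.2]), 'wrist_torque': array([0. , 0. , 0.1]), 'grip_width': 0.9990226951412026}
```

View pics/top0.png

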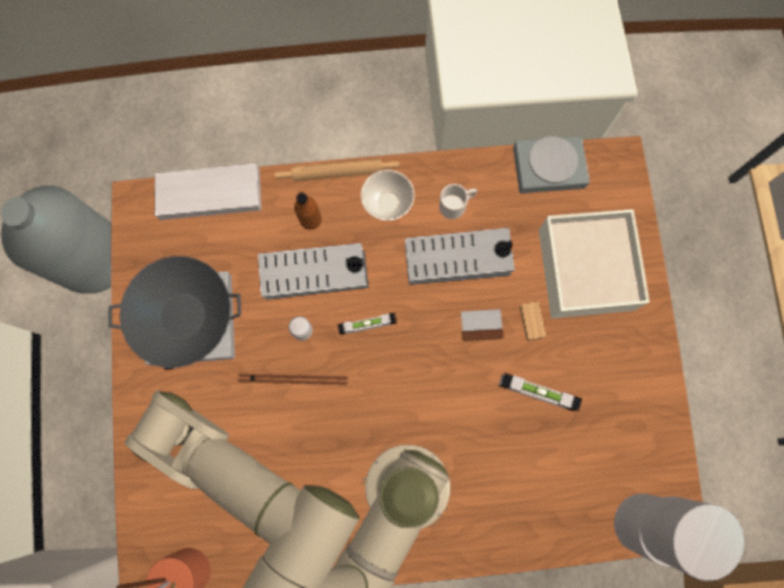

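View pics/side0.png

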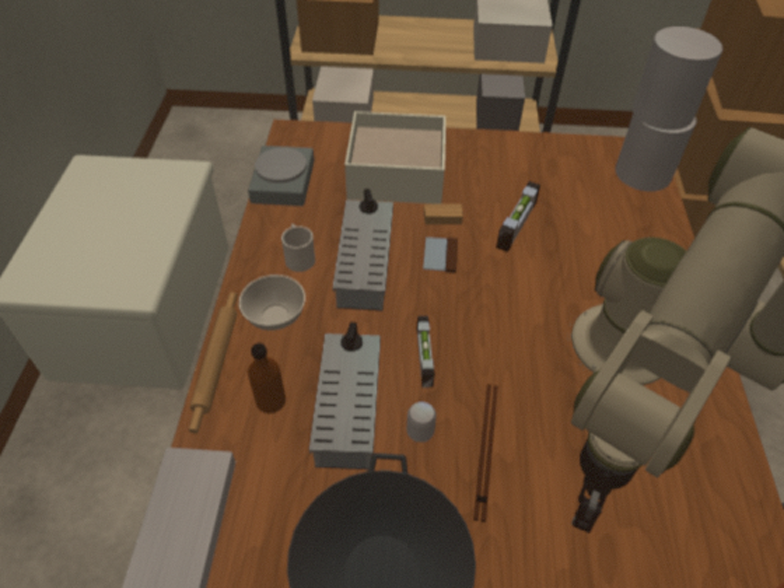

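The picture shows two spirit levels: a small one at top px (261,230) and a large one at (385,278). The wok at (124,222) is on the left, so the target is shelf a, with its plate around (220,193) and its knob at (253,187). The right-hand shelf's knob is at (359,176). I'll check my choice in a close crop and measure it.

```bash
python3 - <<'E'
from h import *
np.set_printoptions(precision=1,suppress=True)
im,d=ctrl.capture('top'); im2,d2=ctrl.capture('side')
A=cv2.resize(im[160:300,170:430],None,fx=3,fy=3,interpolation=cv2.INTER_CUBIC)
cv2.imwrite('pics/crop1.png',A[:,:,::-1]); save(im2,'crop2.png',(200,120,400,340),2.7)
for c,dd in(('top',d),('side',d2)):
  k,ds=K(c);V=np.linalg.inv(ctrl.camera_params(c)['view'])
  for q in['level','knob_a','shelf_a']:
    for r in ctrl.regions_of(c,q):
      m=r['mask']&(dd>0); v,u=np.nonzero(m)
      n=cv2.undistortPoints(np.c_[u,v].astype(float)[:,None],k,ds)[:,0]
      P=(np.c_[n,np.ones(len(n))]*dd[v,u][:,None])@V[:3,:3].T+V[:3,3]
      z=np.percentile(P[:,2],[5,50,90,98]); T=P[P[:,2]>z[2]-10]
      if len(T)<5: continue
      (cx,cy),(w,h),a=cv2.minAreaRect(T[:,:2].astype(np.float32))
      print(c,q,round(r['score'],2),'px',u.mean(),v.mean(),len(u),'z',z,'top rect',cx,cy,w,h,a)
E
```

```text
top level 0.74 px 262.908256880734 230.8012232415902 327 z [ 8.4 43.9 52.8 56.2] top rect 448.29608154296875 69.01618957519531 26.16963005065918 159.5378875732422 7.3228983879089355
top level 0.73 px 385.5042016806723 279.9361344537815 595 z [25.1 60.7 69.3 71.8] top rect 218.30812072753906 -374.75115966796875 217.62274169921875 34.49872589111328 65.84168243408203
top level 0.28 px 324.52272727272725 143.13181818181818 440 z [-0.4 38.2 83.  90.4] top rect 774.9210205078125 -202.72897338867188 71.87692260742188 85.85871124267578 56.864898681640625
top shelf_a 0.88 px 327.89821882951657 181.69296013570823 2358 z [ 72.2  83.5  92.7 130.5] top rect 606.2039794921875 -197.15000915527344 122.91487121582031 282.30963134765625 0.632114589214325
top shelf_a 0.61 px 221.46895074946468 192.9490364025696 2335 z [ 58.8  69.9  78.6 103.5] top rect 604.8172607421875 209.21566772460938 120.5406265258789 282.1892395019531 1.7624646425247192
side level 0.94 px 303.2995169082126 250.17632850241546 414 z [15.1 44.1 50.7 52.9] top rect 446.8843994140625 69.4577865600586 24.22860336303711 164.33914184570312 6.46237325668335
side level 0.89 px 369.40615384615387 154.94307692307692 650 z [ 0.8 52.3 66.  69. ] top rect 217.92588806152344 -372.76910400390625 221.98719787597656 34.87908935546875 65.78581237792969
side knob_a 0.64 px 250.7280701754386 241.26315789473685 228 z [ 65.7  78.3 108.3 111. ] top rect 605.8108520507812 88.30439758300781 47.362762451171875 16.372100830078125 82.27215576171875
side shelf_a 0.73 px 259.74014412886817 174.65960152607036 2359 z [ 73.7  82.3  91.4 126.5] top rect 604.7324829101562 -199.22848510742188 285.2851257324219 119.92301940917969 89.92141723632812
side shelf_a 0.28 px 316.2903225806452 152.02481389578165 403 z [ 6.5 28.7 33.6 36. ] top rect 414.04534912109375 -386.817626953125 100.26687622070312 60.56068801879883 7.037411689758301
```

View pics/crop1.png

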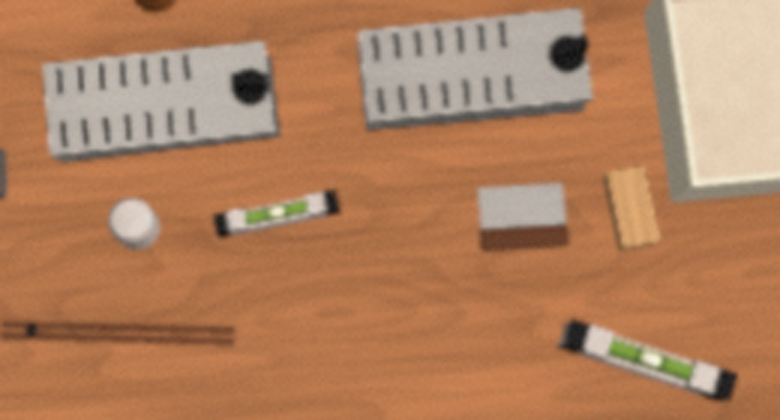

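View pics/crop2.png

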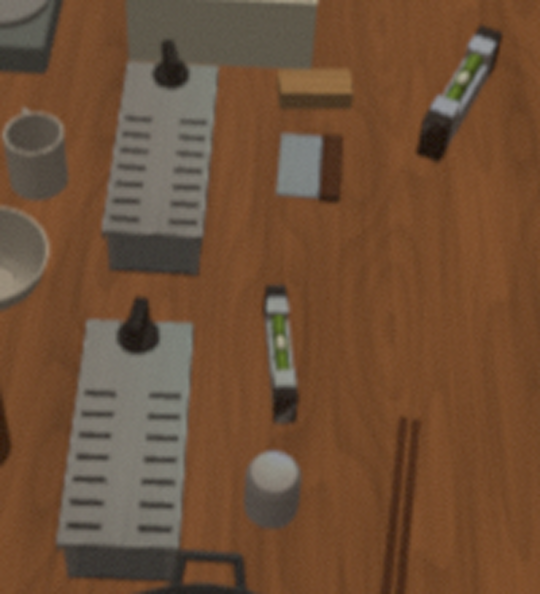

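```bash
cat >> h.py <<'E'
from scipy.spatial.transform import Rotation as R
def tool():
    s=ctrl.sense(); q=np.array(s['ee_rot']); M=R.from_quat(q[[1,2,3,0]]).as_matrix(); return s,M
def rel(target,yaw=None):
    """offset (mm) in tool axes to world target; yaw deg = desired dir of tool x (mod 180); positive turn about tool y"""
    s,M=tool(); d=np.array(target)-s['eef_pos']
    cur=np.degrees(np.arctan2(M[1,0],M[0,0]))
    print('t %.2f'%s['time_s'],'pos',s['eef_pos'].round(1),'xyaw %.2f'%cur,'M',M.round(2).tolist(),'q',np.round(s['joints'],2),'F',s['force'].round(1),'grip %.3f'%s['grip_width'])
    print('tool offset now',(M.T@d).round(1))
    if yaw is not None:
        dy=(yaw-cur+90)%180-90; t=dy*np.sign(M[2,1])
        M2=M@R.from_rotvec([0,np.radians(t),0]).as_matrix()
        print('turn deg',round(t,2),'offset after turn',(M2.T@d).round(1))
E
python3 - <<'E'
from h import *
rel([447.5,69.3,150],6.9)
E
```

```text
t 1.30 pos [197.1 486.6 231.3] xyaw 67.95 M [[0.38, 0.0, -0.93], [0.93, 0.0, 0.38], [0.0, -1.0, 0.0]] q [ 0.96  0.31  1.5   0.    1.33 -0.22] F [ 0.7 -0.1 -0.4] grip 0.997
tool offset now [-292.8   81.3 -388.8]
turn deg 61.05 offset after turn [ 198.5   81.3 -444.4]
```

{"api": "drive_tool", "payload": {
  "gripper": [0, 0, 0, 0, 0, 0, 0, 0, 0, 0, 0, 0, 0, 0, 0, 0, 0, 0, 0, 0],
  "offset": [
    [0, 0, 0],
    [0, 0, 0],
    [0, 0, 0],
    [0, 0, 0],
    [0, 0, 0],
    [0, 0, 0],
    [0, 0, 0],
    [0, 0, 0],
    [0, 0, 0],
    [0.018, 0.007, -0.0404],
    [0.018, 0.007, -0.0404],
    [0.018, 0.007, -0.0404],
    [0.018, 0.007, -0.0404],
    [0.018, 0.007, -0.0404],
    [0.018, 0.007, -0.0404],
    [0.018, 0.007, -0.0404],
    [0.018, 0.007, -0.0404],
    [0.018, 0.007, -0.0404],
    [0.018, 0.007, -0.0404],
    [0.018, 0.007, -0.0404]
  ],
  "turn": [6.78, 6.78, 6.78, 6.78, 6.78, 6.78, 6.78, 6.78, 6.78, 0, 0, 0, 0, 0, 0, 0, 0, 0, 0, 0],
  "force": 40
}}

```text
time_s: 2.97
eef_pos: [430.6, 96.3, 159.6]
ee_rot: [0.706, -0.706, -0.043, 0.042]
force: [2.2, 1.0, 0.4]
grip_width: 1.001
```

```bash
python3 - <<'E'
from h import *
rel([447.5,69.3,11],6.9)
E
```

```text
t 2.97 pos [430.6  96.3 159.6] xyaw 6.92 M [[0.99, 0.0, -0.12], [0.12, 0.0, 0.99], [0.0, -1.0, -0.0]] q [-0.05  0.21  1.84  0.    1.1  -0.17] F [2.2 1.  0.4] grip 1.001
tool offset now [ 13.4 148.6 -28.9]
turn deg 0.02 offset after turn [ 13.4 148.6 -28.9]
```

{"api": "drive_tool", "payload": {
  "gripper": [0, 0, 0],
  "offset": [
    [0, 0, 0],
    [0, 0, 0],
    [0, 0, 0]
  ],
  "turn": [0, 0, 0]
}}

```text
time_s: 3.22
eef_pos: [429.6, 98.7, 159.7]
ee_rot: [0.706, -0.706, -0.043, 0.043]
force: [-0.8, -0.4, -0.3]
grip_width: 1.0
```

```bash
python3 - <<'E'
from h import *
rel([447.5,69.3,11],6.9)
im2,d2=ctrl.capture('side'); save(im2,'s2.png',(200,120,400,340),2.7)
E
```

```text
t 3.22 pos [429.6  98.7 159.7] xyaw 6.92 M [[0.99, -0.0, -0.12], [0.12, 0.0, 0.99], [-0.0, -1.0, 0.0]] q [-0.04  0.2   1.84  0.    1.1  -0.16] F [-0.8 -0.4 -0.3] grip 1.000
tool offset now [ 14.2 148.7 -31.3]
turn deg 0.02 offset after turn [ 14.3 148.7 -31.3]
```

View pics/s2.png

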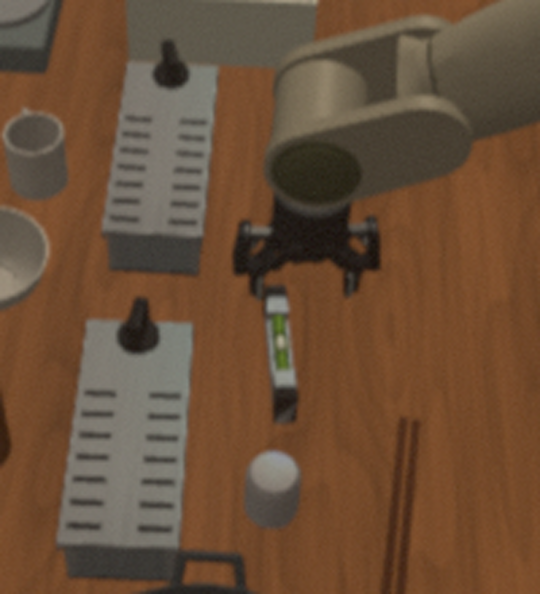

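The gripper hangs over the far end of the small level and is aligned with it. I'll shift it to the middle and go down.

{"api": "drive_tool", "payload": {
  "gripper": [0, 0, 0, 0, 0, 0, 0, 0, 0, 0, 0],
  "offset": [
    [0.007, 0, -0.0155],
    [0.0073, 0, -0.0158],
    [0, 0.025, 0],
    [0, 0.025, 0],
    [0, 0.025, 0],
    [0, 0.025, 0],
    [0, 0.02, 0],
    [0, 0.015, 0],
    [0, 0.0137, 0],
    [0, 0, 0],
    [0, 0, 0]
  ],
  "turn": [0, 0, 0, 0, 0, 0, 0, 0, 0, 0, 0]
}}

```text
time_s: 4.18
eef_pos: [447.5, 70.0, 11.2]
ee_rot: [0.706, -0.706, -0.043, 0.044]
force: [0.1, 0.7, 0.9]
grip_width: 1.001
```

```bash
python3 - <<'E'
from h import *
rel([447.5,69.3,11],6.9)
im2,d2=ctrl.capture('side'); save(im2,'s3.png',(250,180,370,300),4)
E
```

```text
t 4.18 pos [447.5  70.   11.2] xyaw 7.04 M [[0.99, -0.0, -0.12], [0.12, 0.0, 0.99], [-0.0, -1.0, 0.0]] q [-0.1   0.48  1.93  0.    0.72 -0.23] F [0.1 0.7 0.9] grip 1.001
tool offset now [-0.1  0.2 -0.7]
turn deg 0.14 offset after turn [-0.1  0.2 -0.7]
```

View pics/s3.png

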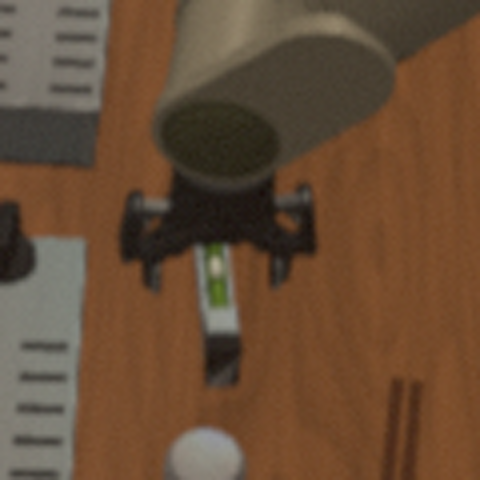

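The fingers straddle the level, so I'll close and lift.

{"api": "drive_tool", "payload": {
  "gripper": [1, 1, 1, 1, 1, 1, 1, 1, 1, 1, 1, 1, 1, 1, 1, 1, 1, 1],
  "offset": [
    [0, 0, 0],
    [0, 0, 0],
    [0, 0, 0],
    [0, 0, 0],
    [0, 0, 0],
    [0, 0, 0],
    [0, 0, 0],
    [0, 0, 0],
    [0, -0.01, 0],
    [0, -0.02, 0],
    [0, -0.025, 0],
    [0, -0.025, 0],
    [0, -0.025, 0],
    [0, -0.025, 0],
    [0, -0.02, 0],
    [0, -0.01, 0],
    [0, 0, 0],
    [0, 0, 0]
  ],
  "turn": [0, 0, 0, 0, 0, 0, 0, 0, 0, 0, 0, 0, 0, 0, 0, 0, 0, 0],
  "force": 45
}}

```text
time_s: 5.73
eef_pos: [447.5, 69.0, 170.9]
ee_rot: [-0.706, 0.706, 0.043, -0.043]
force: [0.2, 0.2, -3.4]
grip_width: 0.274
```

```bash
python3 - <<'E'
from h import *
rel([601.3,250.5,160],1.8)
im2,d2=ctrl.capture('side'); save(im2,'s4.png',(200,120,400,340),2.7)
im2,d2=ctrl.capture('top')
for c in('top','side'):
  for q in('shelf_a','a_top','grip_a','level_mid'):
    for r in ctrl.pinpoint(c,q):
      w=towld(c,r['centre'])
      if r['score']>.5: print(c,q,round(r['score'],2),w.round(1))
E
```

```text
t 5.73 pos [447.5  69.  170.9] xyaw 6.93 M [[0.99, -0.0, -0.12], [0.12, -0.0, 0.99], [-0.0, -1.0, 0.0]] q [-0.11  0.22  1.79 -0.    1.13 -0.23] F [ 0.2  0.2 -3.4] grip 0.274
tool offset now [174.5  10.9 161.6]
turn deg 5.13 offset after turn [159.4  10.9 176.5]
top shelf_a 0.75 [613.3 -65.3  80.1]
top shelf_a 0.69 [ 426.3 -242.7   -0.9]
top shelf_a 0.66 [600.1 334.6  79. ]
top a_top 0.87 [599.5 251.3  71.1]
top grip_a 0.72 [ 611.2 -315.   123. ]
top level_mid 0.9 [ 223.  -377.1   31. ]
side shelf_a 0.9 [597.7 339.4  72.5]
side shelf_a 0.61 [603.1 -65.2  75.5]
side a_top 0.81 [600.2 250.7  70. ]
side grip_a 0.67 [ 601.9 -314.9  116.1]
side grip_a 0.57 [608.7  86.5  91.1]
side level_mid 0.76 [444.1  74.2 185.5]
side level_mid 0.67 [ 210.2 -377.3   32.5]
```

View pics/s4.png

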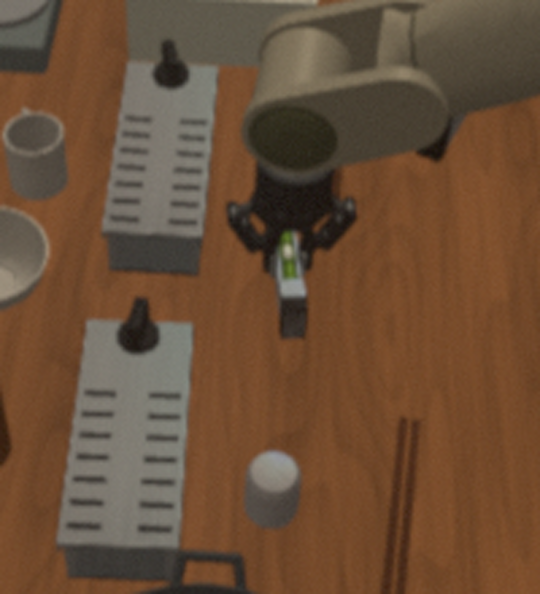

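{"api": "drive_tool", "payload": {
  "gripper": [1, 1, 1, 1, 1, 1, 1, 1, 1, 1, 1, 1],
  "offset": [
    [0, 0, 0],
    [0.01, 0, 0.011],
    [0.0199, 0, 0.0221],
    [0.0199, 0, 0.0221],
    [0.0199, 0, 0.0221],
    [0.0199, 0, 0.0221],
    [0.0199, 0, 0.0221],
    [0.0199, 0, 0.0221],
    [0.0199, 0, 0.0221],
    [0.01, 0, 0.011],
    [0, 0, 0],
    [0, 0, 0]
  ],
  "turn": [5.1, 0, 0, 0, 0, 0, 0, 0, 0, 0, 0, 0]
}}

```text
time_s: 7.23
eef_pos: [601.2, 251.0, 170.0]
ee_rot: [-0.707, 0.707, 0.011, -0.012]
force: [0.3, -0.3, -2.4]
grip_width: 0.274
```

```bash
python3 - <<'E'
from h import *
rel([601.3,250.5,83],1.8)
E
```

```text
t 7.23 pos [601.2 251.  170. ] xyaw 1.88 M [[1.0, -0.0, -0.03], [0.03, -0.0, 1.0], [-0.0, -1.0, -0.0]] q [ 0.22  0.64  1.16 -0.    1.35  0.18] F [ 0.3 -0.3 -2.4] grip 0.274
tool offset now [ 0.2 87.  -0.5]
turn deg 0.08 offset after turn [ 0.2 87.  -0.5]
```

{"api": "drive_tool", "payload": {
  "gripper": [1, 1, 1, 1, 1, 1, 1, 1],
  "offset": [
    [0, 0.02, 0],
    [0, 0.025, 0],
    [0, 0.02, 0],
    [0, 0.01, 0],
    [0, 0.005, 0],
    [0, 0.003, 0],
    [0, 0.001, 0],
    [0, 0, 0]
  ],
  "turn": [0, 0, 0, 0, 0, 0, 0, 0]
}}

```text
time_s: 7.9
eef_pos: [601.9, 250.7, 88.0]
ee_rot: [0.707, -0.707, -0.012, 0.011]
force: [-0.4, -0.1, -2.1]
grip_width: 0.273
```

{"api": "drive_tool", "payload": {
  "gripper": [1, 1, 1, 1],
  "offset": [
    [0, 0.001, 0],
    [0, 0.001, 0],
    [0, 0, 0],
    [0, 0, 0]
  ],
  "turn": [0, 0, 0, 0]
}}

```text
time_s: 8.23
eef_pos: [601.8, 250.7, 85.6]
ee_rot: [0.707, -0.707, -0.012, 0.011]
force: [0.7, -0.5, 0.7]
grip_width: 0.278
```

Contact has started. I'll lower a touch more, release and rise.

{"api": "drive_tool", "payload": {
  "gripper": [1, 1, 0.6, 0.6, 0.5, 0.4, 0.3, 0.3, 0.3, 0.3],
  "offset": [
    [0, 0.001, 0],
    [0, 0.001, 0],
    [0, 0, 0],
    [0, 0, 0],
    [0, 0, 0],
    [0, 0, 0],
    [0, 0, 0],
    [0, 0, 0],
    [0, 0, 0],
    [0, 0, 0]
  ],
  "turn": [0, 0, 0, 0, 0, 0, 0, 0, 0, 0]
}}

```text
time_s: 9.07
eef_pos: [601.4, 250.7, 82.9]
ee_rot: [-0.707, 0.707, 0.011, -0.011]
force: [0.4, -1.1, 0.1]
grip_width: 0.697
```

{"api": "drive_tool", "payload": {
  "gripper": [0.3, 0.3, 0.3, 0.3, 0.3, 0.3, 0.3, 0.3],
  "offset": [
    [0, -0.01, 0],
    [0, -0.02, 0],
    [0, -0.025, 0],
    [0, -0.025, 0],
    [0, -0.02, 0],
    [0, 0, -0.04],
    [0, 0, -0.04],
    [0, 0, 0]
  ],
  "turn": [0, 0, 0, 0, 0, 0, 0, 0]
}}

```text
time_s: 9.73
eef_pos: [604.7, 165.2, 184.2]
ee_rot: [-0.706, 0.708, 0.01, -0.009]
force: [0.1, 0.6, -1.1]
grip_width: 0.705
```

```bash
python3 - <<'E'
from h import *
np.set_printoptions(precision=1,suppress=True)
im2,d2=ctrl.capture('side'); save(im2,'s5.png',(200,190,320,330),4)
im,d=ctrl.capture('top'); save(im,'t5.png',(170,150,300,250),6)
for c,dd in(('top',d),('side',d2)):
  for q in('level_mid','grip_a'):
    for r in ctrl.pinpoint(c,q):
      w=towld(c,r['centre'])
      if r['score']>.4: print(c,q,round(r['score'],2),w.round(1))
  k,ds=K(c);V=np.linalg.inv(ctrl.camera_params(c)['view'])
  for q in['level','knob_a']:
    for r in ctrl.regions_of(c,q):
      m=r['mask']&(dd>0); v,u=np.nonzero(m)
      if len(u)<9: continue
      n=cv2.undistortPoints(np.c_[u,v].astype(float)[:,None],k,ds)[:,0]
      P=(np.c_[n,np.ones(len(n))]*dd[v,u][:,None])@V[:3,:3].T+V[:3,3]
      z=np.percentile(P[:,2],[5,50,90,98]); T=P[P[:,2]>z[2]-12]
      (cx,cy),(w,h),a=cv2.minAreaRect(T[:,:2].astype(np.float32))
      print(c,q,round(r['score'],2),'px',u.mean(),v.mean(),len(u),'z',z,'top rect',cx,cy,w,h,a)
rel([606.5,89,150],0)
E
```

```text
top level_mid 0.8 [ 225.1 -377.    30.5]
top level_mid 0.5 [605.1 254.3  97.2]
top grip_a 0.55 [612.  -61.3  76.8]
top grip_a 0.47 [ 606.  -311.1  120.6]
top grip_a 0.44 [770.8 207.5   2. ]
top grip_a 0.43 [609.7  90.   95.3]
top level 0.69 px 194.3177570093458 193.6728971962617 107 z [ 83.2 119.7 126.7 130.3] top rect 600.6107788085938 305.3771057128906 22.57179832458496 47.69900131225586 3.782622814178467
top level 0.66 px 253.0 188.546875 128 z [ 66.8  90.5 109.9 112.2] top rect 608.68994140625 86.29167938232422 45.04171371459961 18.29224395751953 81.01264190673828
top knob_a 0.7 px 379.87257617728534 228.78947368421052 361 z [17.9 29.9 36.2 38.8] top rect 416.201904296875 -383.7115478515625 100.81962585449219 52.423038482666016 4.511788845062256
top knob_a 0.43 px 358.1449275362319 177.52898550724638 138 z [ 90.2 109.1 136.3 141.1] top rect 607.1197509765625 -307.2152404785156 16.463720321655273 41.320152282714844 16.281646728515625
top knob_a 0.36 px 276.79906976744184 138.78976744186048 1075 z [ 3.7 27.3 63.5 70.9] top rect 801.6602783203125 -18.97100830078125 148.734130859375 
[... 638 characters left out ...]
-278.7387390136719 28.086423873901367 9.673822402954102 33.97587203979492
side level 0.37 px 314.48205128205126 188.03589743589743 195 z [ 5.1 11.  16.4 20.5] top rect 447.37725830078125 -14.516815185546875 455.4825439453125 76.2840347290039 81.3534164428711
side knob_a 0.58 px 251.00833333333333 240.90833333333333 240 z [  4.2  77.5 108.5 112.7] top rect 597.1605224609375 121.60162353515625 25.348203659057617 119.91565704345703 13.04544734954834
t 10.23 pos [603.9 171.4 182.9] xyaw 1.89 M [[1.0, -0.0, -0.03], [0.03, -0.0, 1.0], [-0.0, -1.0, -0.0]] q [0.1 0.6 1.2 0.  1.3 0.1] F [-0.4  0.5  0.4] grip 0.698
tool offset now [ -0.1  32.9 -82.4]
turn deg 1.89 offset after turn [  2.6  32.9 -82.4]
```

View pics/s5.png

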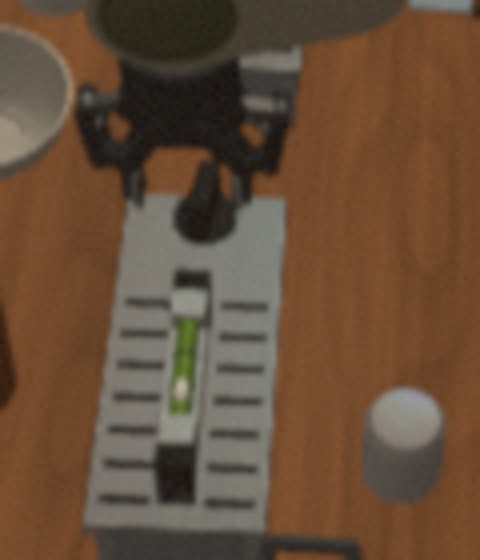

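View pics/t5.png

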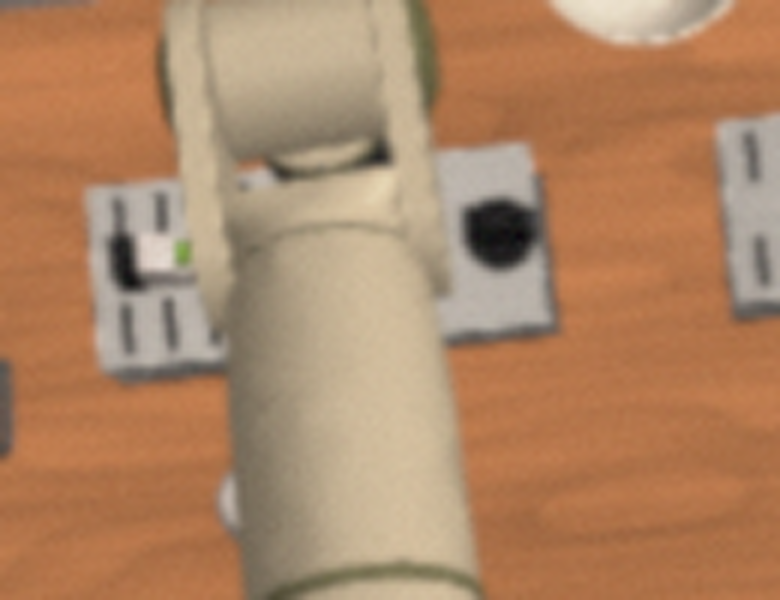

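The level lies lengthwise on shelf a, let go. The bubble is at side px (245,287), toward the hinge end, so the foot is low and the knob must go counter-clockwise. Next I'll move over the knob.

{"api": "drive_tool", "payload": {
  "gripper": [0.3, 0.3, 0.3, 0.3, 0.3, 0.3, 0.3, 0.3],
  "offset": [
    [0, 0, 0],
    [0, 0, 0],
    [0.0037, 0, -0.0205],
    [0.0037, 0, -0.0206],
    [0.0037, 0, -0.0205],
    [0.0036, 0, -0.0205],
    [0, 0.01, 0],
    [0, 0, 0]
  ],
  "turn": [4.9, 4.9, 0, 0, 0, 0, 0, 0]
}}

```text
time_s: 10.9
eef_pos: [606.6, 87.1, 171.2]
ee_rot: [0.705, -0.705, 0.051, -0.049]
force: [0.1, 0.6, -1.0]
grip_width: 0.699
```

```bash
python3 - <<'E'
from h import *
rel([607,88,81],-8)
im2,d2=ctrl.capture('side'); save(im2,'s6.png',(200,190,320,330),4)
# bubble along level: level axis line from centre, project
c=np.array([600.5,251,118]);ax=np.array([-.031,1,0.045])
for t in(-80,-40,-12.5,0,12.5,16,20,40,80): print(t,w2px('side',c+t*ax)[0].round(1), ((w2px('side',c+t*ax)[0]-[200,190])*4).round(0))
E
```

```text
t 10.90 pos [606.6  87.1 171.2] xyaw -8.04 M [[0.99, -0.0, 0.14], [-0.14, 0.0, 0.99], [-0.0, -1.0, -0.0]] q [-0.05  0.55  1.3   0.    1.29  0.09] F [ 0.1  0.6 -1. ] grip 0.699
tool offset now [ 0.5 90.2  1. ]
turn deg -0.04 offset after turn [ 0.5 90.2  1. ]
-80 [247.9 257.4] [192. 270.]
-40 [246.7 269. ] [187. 316.]
-12.5 [245.9 277.3] [184. 349.]
0 [245.5 281.2] [182. 365.]
12.5 [245.1 285.1] [181. 380.]
16 [245.  286.2] [180. 385.]
20 [244.9 287.4] [180. 390.]
40 [244.2 293.8] [177. 415.]
80 [242.9 307.1] [172. 468.]
```

View pics/s6.png

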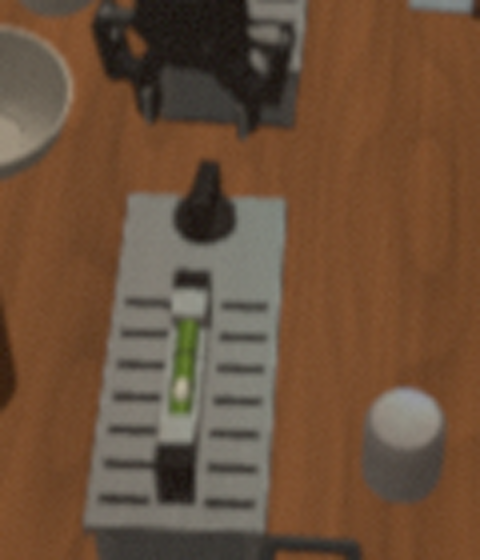

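{"api": "drive_tool", "payload": {
  "gripper": [0.3, 0.3, 0.3, 0.3, 0.3, 0.3, 0.3, 0.3],
  "offset": [
    [0.0005, 0.02, 0.001],
    [0, 0.02, 0],
    [0, 0.02, 0],
    [0, 0.015, 0],
    [0, 0.01, 0],
    [0, 0.004, 0],
    [0, 0, 0],
    [0, 0, 0]
  ],
  "turn": [0, 0, 0, 0, 0, 0, 0, 0]
}}

```text
time_s: 11.62
eef_pos: [608.2, 88.7, 84.7]
ee_rot: [0.705, -0.705, 0.049, -0.049]
force: [0.5, -1.0, 0.3]
grip_width: 0.699
```

```bash
python3 - <<'E'
from h import *
rel([607,88,81],-8)
im2,d2=ctrl.capture('side'); save(im2,'s7.png',(200,190,320,330),4)
E
```

```text
t 11.62 pos [608.2  88.7  84.7] xyaw -7.94 M [[0.99, 0.0, 0.14], [-0.14, -0.0, 0.99], [0.0, -1.0, 0.0]] q [-0.05  0.65  1.38  0.    1.11  0.09] F [ 0.5 -1.   0.3] grip 0.699
tool offset now [-1.1  3.7 -0.9]
turn deg 0.06 offset after turn [-1.1  3.7 -0.9]
```

View pics/s7.png

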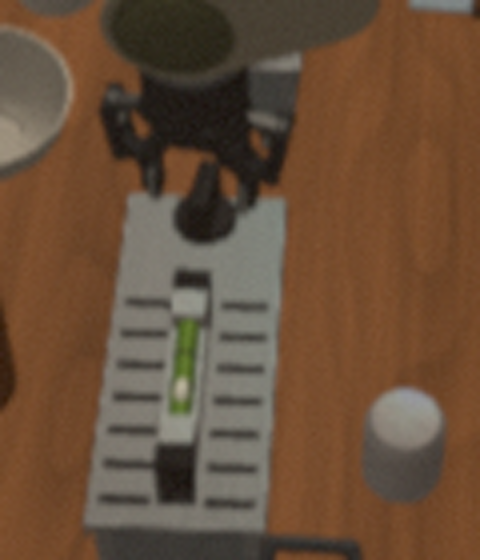

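The fingers straddle the bar grip at crop px (207,180). I'll close on it.

{"api": "drive_tool", "payload": {
  "gripper": [0.3, 0.5, 0.6, 0.8, 1, 1, 1, 1],
  "offset": [
    [-0.0005, 0.003, -0.0005],
    [0, 0, 0],
    [0, 0, 0],
    [0, 0, 0],
    [0, 0, 0],
    [0, 0, 0],
    [0, 0, 0],
    [0, 0, 0]
  ],
  "turn": [0, 0, 0, 0, 0, 0, 0, 0],
  "force": 40
}}

```text
time_s: 12.33
eef_pos: [606.4, 88.1, 81.2]
ee_rot: [0.705, -0.705, 0.05, -0.048]
force: [-5.5, 1.6, 4.7]
grip_width: 0.179
```

```bash
python3 - <<'E'
from h import *
rel([607,88,81],-8)
print(ctrl.sense()['wrist_torque'])
E
```

```text
t 12.33 pos [606.4  88.1  81.2] xyaw -7.96 M [[0.99, -0.0, 0.14], [-0.14, 0.0, 0.99], [-0.0, -1.0, -0.0]] q [-0.05  0.65  1.39  0.    1.1   0.09] F [-5.5  1.6  4.7] grip 0.179
tool offset now [ 0.6  0.2 -0.1]
turn deg 0.04 offset after turn [ 0.6  0.2 -0.1]
[ 0.10546734  0.91383673 -0.05265034]
```

{"api": "drive_tool", "payload": {
  "gripper": [1, 1, 1, 1, 1, 1, 1, 1, 1, 1, 1, 1, 1, 1],
  "offset": [
    [0, -0.0009, 0],
    [0, -0.0009, 0],
    [0, -0.0009, 0],
    [0, -0.0009, 0],
    [0, -0.0009, 0],
    [0, -0.0009, 0],
    [0, -0.0009, 0],
    [0, -0.0009, 0],
    [0, -0.0009, 0],
    [0, -0.0009, 0],
    [0, -0.0009, 0],
    [0, -0.0009, 0],
    [0, 0, 0],
    [0, 0, 0]
  ],
  "turn": [-7, -7, -7, -7, -7, -7, -7, -7, -7, -7, -7, -7, 0, 0]
}}

```text
time_s: 13.5
eef_pos: [606.1, 88.8, 92.0]
ee_rot: [0.558, -0.556, -0.435, 0.436]
force: [-8.8, 3.9, 6.2]
grip_width: 0.179
```

{"api": "drive_tool", "payload": {
  "gripper": [1, 1, 1, 1, 1, 1, 1, 1, 1, 1, 1, 1, 1, 1],
  "offset": [
    [0, 0, 0],
    [0, 0, 0],
    [0, 0, 0],
    [0, 0, 0],
    [0, 0, 0],
    [0, 0, 0],
    [0, 0, 0],
    [0, 0, 0],
    [0, 0, 0],
    [0, 0, 0],
    [0, 0, 0],
    [0, 0, 0],
    [0, 0, 0],
    [0, 0, 0]
  ],
  "turn": [0, 0, 0, 0, 0, 0, 0, 0, 0, 0, 0, 0, 0, 0]
}}

```text
time_s: 14.67
eef_pos: [606.1, 88.8, 92.0]
ee_rot: [0.558, -0.556, -0.435, 0.436]
force: [-8.7, 4.0, 5.4]
grip_width: 0.178
```

```bash
cat >> h.py <<'E'
def grab(n=6):
    return np.mean([ctrl.capture('side')[0].astype(float) for _ in range(n)],0)
def profile(im,slope,c=(600.5,251),zc=122.,yawd=1.8,half=5):
    t=np.arange(-95,95.1,1.0); ax=np.array([-np.sin(np.radians(yawd)),np.cos(np.radians(yawd)),slope]); nx=np.array([np.cos(np.radians(yawd)),np.sin(np.radians(yawd)),0])
    out=0
    for s in np.linspace(-half,half,7):
        P=np.array([c[0],c[1],zc])+t[:,None]*ax+s*nx
        uv=w2px('side',P).astype(np.float32)
        out=out+cv2.remap(im.astype(np.float32),uv[:,:1],uv[:,1:],cv2.INTER_CUBIC)[:,0]/7
    return t,out
E
python3 - <<'E'
from h import *
rel([607,88,81],-8); print(ctrl.sense()['wrist_torque'])
im=grab(6); np.save('im8.npy',im); save(np.clip(im,0,255).astype(np.uint8),'s8.png',(200,190,320,330),4)
t,p=profile(im,0.0)
for a,b in zip(t[::3],p[::3]): print(int(a),b.round(0).astype(int).tolist(),end='; ')
E
```

```text
t 14.67 pos [606.1  88.8  92. ] xyaw 76.06 M [[0.24, -0.0, -0.97], [0.97, 0.0, 0.24], [0.0, -1.0, 0.0]] q [-0.05  0.64  1.38  0.    1.13 -1.37] F [-8.7  4.   5.4] grip 0.178
tool offset now [-0.5 11.  -1.1]
turn deg 84.06 offset after turn [ 1.1 11.  -0.6]
[0.62116979 0.89245676 0.0854861 ]
-95 [126, 122, 113]; -92 [126, 121, 113]; -89 [126, 122, 113]; -86 [126, 121, 112]; -83 [122, 118, 109]; -80 [102, 98, 90]; -77 [67, 62, 57]; -74 [44, 38, 34]; -71 [37, 31, 27]; -68 [42, 36, 32]; -65 [65, 60, 55]; -62 [103, 99, 92]; -59 [133, 129, 119]; -56 [146, 141, 130]; -53 [146, 141, 131]; -50 [146, 141, 130]; -47 [148, 143, 132]; -44 [150, 145, 134]; -41 [136, 131, 121]; -38 [104, 105, 85]; -35 [82, 94, 50]; -32 [81, 100, 37]; -29 [83, 103, 39]; -26 [83, 103, 41]; -23 [83, 102, 41]; -20 [83, 103, 42]; -17 [84, 103, 42]; -14 [82, 101, 41]; -11 [74, 89, 38]; -8 [74, 88, 40]; -5 [96, 107, 61]; -2 [128, 132, 96]; 1 [151, 149, 121]; 4 [154, 150, 125]; 7 [147, 143, 119]; 10 [132, 129, 105]; 13 [104, 105, 79]; 16 [79, 87, 50]; 19 [75, 91, 37]; 22 [81, 101, 39]; 25 [83, 103, 41]; 28 [83, 103, 41]; 31 [82, 102, 39]; 34 [82, 102, 39]; 37 [92, 107, 55]; 40 [116, 121, 90]; 43 [141, 137, 122]; 46 [150, 143, 132]; 49 [149, 142, 131]; 52 [148, 141, 130]; 55 [148, 140, 130]; 58 [140, 132, 122]; 61 [112, 105, 97]; 64 [69, 63, 57]; 67 [40, 35, 31]; 70 [36, 30, 26]; 73 [38, 32, 27]; 76 [37, 31, 27]; 79 [34, 28, 24]; 82 [31, 24, 20]; 85 [29, 22, 17]; 88 [30, 23, 18]; 91 [29, 22, 18]; 94 [29, 21, 17];
```

View pics/s8.png

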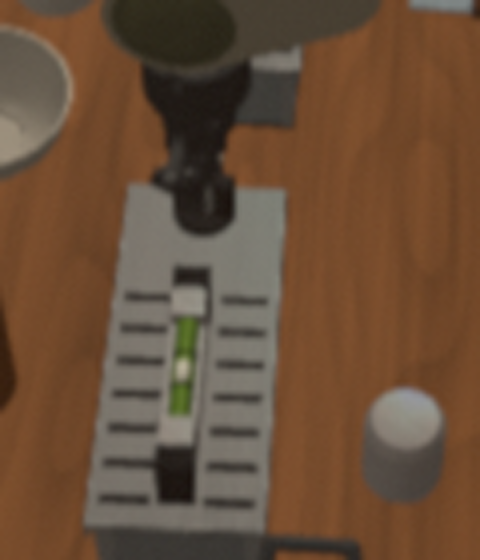

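The bubble is at about +3.5 mm, so I'll turn the knob about 18° further.

{"api": "drive_tool", "payload": {
  "gripper": [1, 1, 1, 1, 1, 1, 1, 1, 1, 1, 1, 1, 1, 1, 1, 1, 1, 1, 1, 1],
  "offset": [
    [0, -0.0008, 0],
    [0, -0.0008, 0],
    [0, -0.0008, 0],
    [0, 0, 0],
    [0, 0, 0],
    [0, 0, 0],
    [0, 0, 0],
    [0, 0, 0],
    [0, 0, 0],
    [0, 0, 0],
    [0, 0, 0],
    [0, 0, 0],
    [0, 0, 0],
    [0, 0, 0],
    [0, 0, 0],
    [0, 0, 0],
    [0, 0, 0],
    [0, 0, 0],
    [0, 0, 0],
    [0, 0, 0]
  ],
  "turn": [-6, -6, -6, 0, 0, 0, 0, 0, 0, 0, 0, 0, 0, 0, 0, 0, 0, 0, 0, 0]
}}

```text
time_s: 16.63
eef_pos: [606.0, 88.9, 94.4]
ee_rot: [0.483, -0.481, -0.517, 0.518]
force: [-8.8, 3.1, 5.5]
grip_width: 0.18
```

```bash
cat >> h.py <<'E'
from scipy.optimize import least_squares
from scipy.ndimage import gaussian_filter1d
def bubble(im,slope=0.0,**k):
    t,p=profile(im,slope,**k); m=np.abs(t)<48; tt=np.arange(-60,60,.25)
    def mod(x):
        c,sc,b,sg,lw=x[:5]; l=(tt-c)/sc
        sm=lambda a,e:1/(1+np.exp(-(a-e)/.15))
        vial=sm(l,-40)*(1-sm(l,40)); bub=sm(l,b-9.5)*(1-sm(l,b+9.5))
        line=sum(sm(l,q-lw/2)*(1-sm(l,q+lw/2)) for q in(-12.5,12.5))
        out=[]
        for i in range(3):
            w,g,h,kk=x[5+4*i:9+4*i]
            s=w*(1-vial)+vial*(g*(1-bub)+h*bub); s=s*(1-line)+kk*line
            out.append(np.interp(t[m],tt,gaussian_filter1d(s,sg/.25)))
        return np.array(out).T
    x0=[.5,1,2,3.5,2]+[148,83,160,20,143,103,160,20,130,41,130,20]
    r=least_squares(lambda x:(mod(x)-p[m]).ravel(),x0)
    return r.x[:5].round(2),np.sqrt(np.mean(r.fun**2)).round(2)
E
python3 - <<'E'
from h import *
rel([607,88,81],-8)
print('prev',bubble(np.load('im8.npy')))
im=grab(6); np.save('im9.npy',im); save(np.clip(im,0,255).astype(np.uint8),'s9.png',(200,190,320,330),4)
print(bubble(im))
E
```

```text
t 16.63 pos [606.   88.9  94.4] xyaw 94.07 M [[-0.07, -0.0, -1.0], [1.0, 0.0, -0.07], [0.0, -1.0, 0.0]] q [-0.05  0.63  1.38  0.    1.13 -1.69] F [-8.8  3.1  5.5] grip 0.180
tool offset now [-0.9 13.4 -0.9]
turn deg -77.93 offset after turn [-1.1 13.4  0.7]
prev (array([0.84, 0.98, 5.15, 2.53, 3.15]), np.float64(3.69))
(array([0.6 , 0.99, 1.9 , 2.83, 7.4 ]), np.float64(3.44))
```

View pics/s9.png

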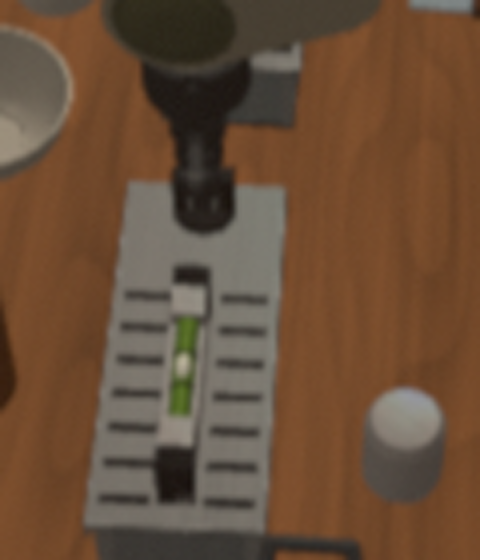

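```bash
python3 - <<'E'
from h import *
im=np.load('im9.npy')
for h in (2,5):
  t,p=profile(im,0.0,half=h)
  print('\n',h)
  for a,b in zip(t[50:140],p[50:140]): print(int(a),b.round(0).astype(int).tolist(),end='; ')
save(np.clip(im,0,255).astype(np.uint8),'s9b.png',(230,250,262,320),9)
E
```

```text
2
-45 [147, 140, 130]; -44 [146, 139, 129]; -43 [143, 136, 125]; -42 [136, 130, 119]; -41 [130, 123, 113]; -40 [122, 117, 104]; -39 [111, 110, 91]; -38 [103, 105, 80]; -37 [96, 103, 69]; -36 [89, 101, 57]; -35 [86, 102, 49]; -34 [86, 104, 45]; -33 [86, 106, 40]; -32 [86, 107, 38]; -31 [86, 108, 38]; -30 [87, 108, 38]; -29 [87, 109, 38]; -28 [87, 109, 38]; -27 [86, 108, 39]; -26 [86, 108, 39]; -25 [86, 108, 39]; -24 [86, 107, 38]; -23 [86, 107, 38]; -22 [86, 108, 39]; -21 [87, 109, 39]; -20 [87, 109, 40]; -19 [87, 109, 40]; -18 [87, 109, 40]; -17 [87, 109, 40]; -16 [86, 108, 39]; -15 [85, 107, 38]; -14 [85, 106, 38]; -13 [83, 103, 40]; -12 [82, 99, 41]; -11 [84, 98, 47]; -10 [92, 103, 59]; -9 [103, 110, 71]; -8 [116, 120, 85]; -7 [133, 133, 102]; -6 [145, 144, 115]; -5 [155, 153, 124]; -4 [166, 162, 135]; -3 [172, 167, 141]; -2 [174, 169, 144]; -1 [175, 169, 145]; 0 [175, 168, 146]; 1 [173, 166, 144]; 2 [170, 162, 141]; 3 [166, 159, 138]; 4 [164, 156, 136]; 5 [158, 152, 131]; 6 [152, 147, 125]; 7 [148, 143, 120]; 8 [140, 137, 111]; 9 [129, 129, 100]; 10 [120, 122, 90]; 11 [109, 115, 7
[... 1583 characters left out ...]
35, 133, 108]; 7 [131, 130, 103]; 8 [124, 125, 96]; 9 [115, 118, 86]; 10 [108, 113, 78]; 11 [100, 107, 69]; 12 [89, 99, 58]; 13 [81, 92, 50]; 14 [75, 87, 44]; 15 [70, 83, 38]; 16 [69, 82, 36]; 17 [70, 83, 35]; 18 [71, 86, 34]; 19 [74, 90, 35]; 20 [77, 95, 36]; 21 [80, 99, 38]; 22 [81, 100, 39]; 23 [82, 101, 40]; 24 [83, 102, 40]; 25 [83, 102, 40]; 26 [82, 102, 40]; 27 [82, 102, 40]; 28 [82, 102, 40]; 29 [83, 102, 40]; 30 [82, 102, 40]; 31 [82, 101, 39]; 32 [81, 101, 38]; 33 [81, 101, 39]; 34 [81, 101, 38]; 35 [82, 101, 39]; 36 [85, 103, 45]; 37 [89, 105, 51]; 38 [94, 108, 60]; 39 [104, 113, 73]; 40 [113, 119, 86]; 41 [122, 124, 97]; 42 [132, 130, 110]; 43 [139, 135, 119]; 44 [143, 137, 124];
```

View pics/s9b.png

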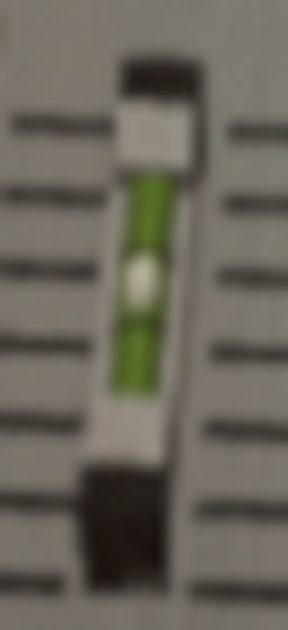

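```bash
cat >> h.py <<'E'
def cloud(c,dd):
    k,ds=K(c);V=np.linalg.inv(ctrl.camera_params(c)['view']); v,u=np.nonzero(dd>0)
    n=cv2.undistortPoints(np.c_[u,v].astype(float)[:,None],k,ds)[:,0]
    return (np.c_[n,np.ones(len(n))]*dd[v,u][:,None])@V[:3,:3].T+V[:3,3]
def plane(P,it=5,tol=4):
    for i in range(it):
        A=np.c_[P[:,:2]-[600,250],np.ones(len(P))]; s,*_=np.linalg.lstsq(A,P[:,2],rcond=None); r=P[:,2]-A@s
        P=P[np.abs(r-np.median(r))<max(tol,2*np.std(r))]
    return s,len(P),np.std(r)
def tilt(c,dd):
    P=cloud(c,dd); yw=np.radians(1.8); a=np.array([-np.sin(yw),np.cos(yw)]);b=np.array([a[1],-a[0]])
    d=P[:,:2]-[601,250]; ly=d@a; lx=d@b
    pl=(ly>-110)&(ly<80)&(np.abs(lx)<52)&(np.abs(lx)>22)&(np.abs(P[:,2]-70)<18)
    tb=(P[:,0]>300)&(P[:,0]<720)&(P[:,1]>-30)&(P[:,1]<400)&(np.abs(P[:,2])<8)
    return plane(P[pl]),plane(P[tb])
E
python3 - <<'E'
from h import *
np.set_printoptions(precision=5,suppress=True)
d=np.mean([ctrl.capture('side')[1] for _ in range(5)],0)
for n,dd in(('now',d),('start side',np.load('side0.npy'))): print(n,tilt('side',dd))
print('start top',tilt('top',np.load('top0.npy')))
im=grab(1)
for h in(1,2,3,5):
  for z in (120,124): print(h,z,bubble(np.load('im9.npy'),half=h,zc=z),bubble(np.load('im8.npy'),half=h,zc=z))
E
```

```text
now ((array([-0.00044, -0.00195, 75.59539]), 1253, np.float64(1.0112648126659882)), (array([ 0.00017, -0.00104,  0.34347]), 11083, np.float64(1.1467218838957798)))
start side ((array([ 0.00134,  0.05034, 70.8666 ]), 1122, np.float64(1.845243618537632)), (array([ 0.00014, -0.00083,  0.39265]), 9883, np.float64(2.0116621199179305)))
start top ((array([ 0.00752,  0.05505, 71.93464]), 672, np.float64(3.513851946617837)), (array([0.00025, 0.00005, 1.38439]), 7127, np.float64(3.3546824234079473)))
1 120 (array([-0.65,  0.99,  1.02,  2.89,  7.13]), np.float64(3.96)) (array([-0.39,  0.98,  4.86,  2.58,  2.77]), np.float64(3.71))
1 124 (array([1.81, 0.99, 1.03, 2.86, 7.04]), np.float64(3.97)) (array([2.07, 0.98, 4.87, 2.55, 2.65]), np.float64(3.72))
2 120 (array([-0.62,  0.99,  1.08,  2.92,  6.94]), np.float64(3.79)) (array([-0.36,  0.98,  4.87,  2.59,  2.68]), np.float64(3.63))
2 124 (array([1.85, 0.99, 1.1 , 2.88, 6.89]), np.float64(3.78)) (array([2.11, 0.98, 4.88, 2.56, 2.63]), np.float64(3.63))
3 120 (array([-0.59,  0.99,  1.29,  2.92,  7.06]), np.float64(3.62)) (array([-0.35,  0.98,  4.95,  2.59,  2.77]), np.float64(3.59))
3 124 (array([1.87, 0.99, 1.3 , 2.88, 6.97]), np.float64(3.64)) (array([2.12, 0.98, 4.95, 2.55, 2.71]), np.float64(3.6))
5 120 (array([-0.63,  0.99,  1.9 ,  2.84,  7.4 ]), np.float64(3.43)) (array([-0.38,  0.98,  5.15,  2.54,  3.16]), np.float64(3.68))
5 124 (array([1.82, 0.99, 1.91, 2.81, 7.4 ]), np.float64(3.46)) (array([2.07, 0.98, 5.15, 2.51, 3.12]), np.float64(3.7))
```

The bubble is now within about 1 mm of centre. The depth plane puts it at -0.3 mm and the vial profile fit at about +1 mm. I'll release the knob, rise and check with both cameras unobstructed.

{"api": "drive_tool", "payload": {
  "gripper": [0.5, 0.5, 0.5, 0.5, 0.5, 0.5, 0.5, 0.5, 0.5, 0.5, 0.5, 0.5, 0.5, 0.5, 0.5, 0.5],
  "offset": [
    [0, 0, 0],
    [0, 0, 0],
    [0, 0, 0],
    [0, 0, 0],
    [0, 0, 0],
    [0, -0.01, 0],
    [0, -0.02, 0],
    [0, -0.03, 0],
    [0, -0.03, 0],
    [0, -0.02, 0],
    [-0.03, 0, 0],
    [-0.04, 0, 0],
    [-0.04, 0, 0],
    [-0.03, 0, 0],
    [0, 0, 0],
    [0, 0, 0]
  ],
  "turn": [0, 0, 0, 0, 0, 0, 0, 0, 0, 0, 0, 0, 0, 0, 0, 0]
}}

```text
time_s: 18.57
eef_pos: [617.1, -53.0, 204.7]
ee_rot: [-0.483, 0.483, 0.517, -0.517]
force: [0.2, 0.4, -0.1]
grip_width: 0.502
```

```bash
python3 - <<'E'
from h import *
np.set_printoptions(precision=5,suppress=True)
rel([607,88,81],-8)
S=[ctrl.capture('side') for _ in range(6)];T=[ctrl.capture('top') for _ in range(6)]
si=np.mean([s[0].astype(float) for s in S],0);ti=np.mean([s[0].astype(float) for s in T],0)
np.save('im10.npy',si);np.save('imt10.npy',ti)
print(tilt('side',np.mean([s[1] for s in S],0)),tilt('top',np.mean([s[1] for s in T],0)))
for h in(1,3,5):print(bubble(si,half=h))
save(np.clip(si,0,255).astype(np.uint8),'s10.png',(230,250,262,320),8)
save(np.clip(ti,0,255).astype(np.uint8),'t10.png',(175,170,275,220),8)
E
```

```text
t 18.57 pos [617.1 -53.  204.7] xyaw 93.89 M [[-0.07, 0.0, -1.0], [1.0, 0.0, -0.07], [0.0, -1.0, -0.0]] q [-0.27  0.54  1.23  0.    1.37 -1.91] F [ 0.2  0.4 -0.1] grip 0.502
tool offset now [141.4 123.7   0.5]
turn deg -78.11 offset after turn [  29.7  123.7 -138.2]
((array([ 0.00021, -0.00157, 75.48876]), 1232, np.float64(0.9720122622408008)), (array([ 0.00011, -0.00086,  0.34572]), 11108, np.float64(1.0482284932359074))) ((array([ 0.00415, -0.00286, 76.35155]), 674, np.float64(1.6341737798289262)), (array([0.00182, 0.00002, 1.38629]), 3493, np.float64(1.7191615112716132)))
(array([0.61, 0.99, 0.96, 2.8 , 7.18]), np.float64(4.06))
(array([0.62, 0.99, 1.28, 2.85, 7.1 ]), np.float64(3.72))
(array([0.57, 0.99, 1.89, 2.81, 7.43]), np.float64(3.47))
```

View pics/s10.png

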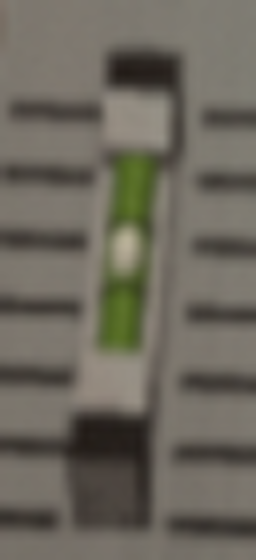

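View pics/t10.png

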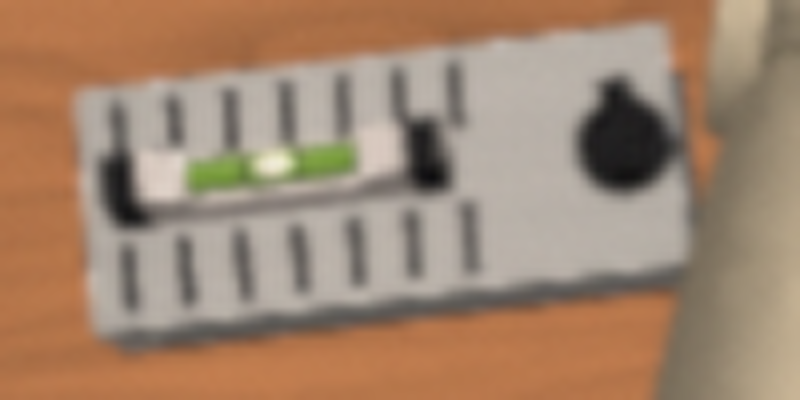

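Both views show the bubble centred: in the top crop it sits at x≈273 with the lines at 246 and 302. Next I'll shut the fingers and go over the level's foot-side half, so that the bubble stays visible while pressing.

{"api": "drive_tool", "payload": {
  "gripper": [1, 1, 1, 1, 1, 1, 1, 1, 1, 1, 1, 1, 1, 1, 1, 1, 1],
  "offset": [
    [0.02, 0, 0],
    [0.035, 0, -0.0005],
    [0.035, 0, -0.0005],
    [0.035, 0, -0.0005],
    [0.035, 0, -0.0005],
    [0.035, 0, -0.0005],
    [0.035, 0, 0],
    [0.0245, 0, 0],
    [0, 0, 0],
    [0, 0, 0],
    [0, 0.02, 0],
    [0, 0.02, 0],
    [0, 0.015, 0],
    [0, 0.01, 0],
    [0, 0.005, 0],
    [0, 0, 0],
    [0, 0, 0]
  ],
  "turn": [0, 0, 0, 0, 0, 0, 0, 0, 0, 0, 0, 0, 0, 0, 0, 0, 0]
}}

```text
time_s: 20.58
eef_pos: [602.1, 201.9, 134.9]
ee_rot: [-0.482, 0.482, 0.517, -0.517]
force: [-0.5, 0.1, 0.4]
grip_width: 0.001
```

```bash
python3 - <<'E'
from h import *
rel([602,201,123.5],94)
im,_=ctrl.capture('side'); save(im,'s11.png',(200,190,320,330),4)
E
```

```text
t 20.58 pos [602.1 201.9 134.9] xyaw 94.00 M [[-0.07, 0.0, -1.0], [1.0, 0.0, -0.07], [0.0, -1.0, -0.0]] q [ 0.14  0.63  1.26 -0.    1.24 -1.5 ] F [-0.5  0.1  0.4] grip 0.001
tool offset now [-0.9 11.4  0.2]
turn deg 0.0 offset after turn [-0.9 11.4  0.2]
```

View pics/s11.png

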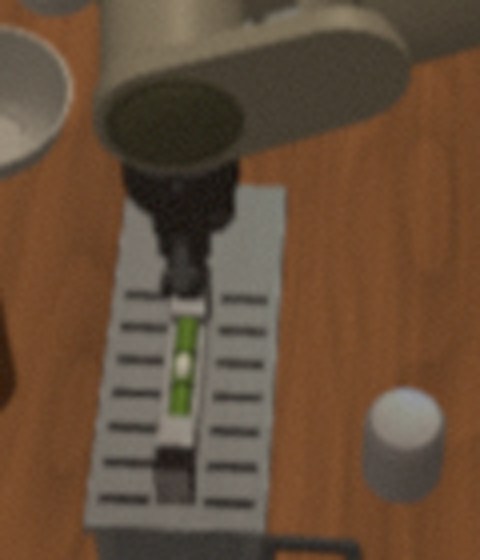

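{"api": "drive_tool", "payload": {
  "gripper": [1, 1, 1, 1, 1, 1],
  "offset": [
    [0, 0.004, 0],
    [0, 0.003, 0],
    [0, 0.001, 0],
    [0, 0.001, 0],
    [0, 0, 0],
    [0, 0, 0]
  ],
  "turn": [0, 0, 0, 0, 0, 0]
}}

```text
time_s: 21.13
eef_pos: [601.7, 202.3, 125.2]
ee_rot: [-0.482, 0.482, 0.517, -0.517]
force: [1.1, 0.8, -0.1]
grip_width: 0.0
```

{"api": "drive_tool", "payload": {
  "gripper": [1, 1, 1],
  "offset": [
    [0, 0.001, 0],
    [0, 0, 0],
    [0, 0, 0]
  ],
  "turn": [0, 0, 0]
}}

```text
time_s: 21.38
eef_pos: [601.7, 202.3, 124.2]
ee_rot: [0.482, -0.482, -0.517, 0.517]
force: [-0.1, 0.2, -0.1]
grip_width: 0.002
```

{"api": "drive_tool", "payload": {
  "gripper": [1, 1, 1],
  "offset": [
    [0, 0.001, 0],
    [0, 0, 0],
    [0, 0, 0]
  ],
  "turn": [0, 0, 0]
}}

```text
time_s: 21.63
eef_pos: [601.8, 202.3, 123.3]
ee_rot: [-0.482, 0.482, 0.517, -0.517]
force: [-0.0, -0.2, 0.9]
grip_width: -0.001
```

{"api": "drive_tool", "payload": {
  "gripper": [1, 1, 1],
  "offset": [
    [0, 0.0005, 0],
    [0, 0, 0],
    [0, 0, 0]
  ],
  "turn": [0, 0, 0]
}}

```text
time_s: 21.88
eef_pos: [601.8, 202.3, 123.2]
ee_rot: [-0.482, 0.482, 0.517, -0.517]
force: [-1.3, -1.0, 4.6]
grip_width: 0.001
```

{"api": "drive_tool", "payload": {
  "gripper": [1, 1, 1],
  "offset": [
    [0, 0.0005, 0],
    [0, 0, 0],
    [0, 0, 0]
  ],
  "turn": [0, 0, 0]
}}

```text
time_s: 22.13
eef_pos: [601.9, 202.3, 123.2]
ee_rot: [-0.482, 0.482, 0.518, -0.517]
force: [-2.9, -0.9, 7.6]
grip_width: -0.001
```

{"api": "drive_tool", "payload": {
  "gripper": [1, 1, 1, 1, 1, 1, 1, 1, 1, 1, 1, 1, 1, 1, 1],
  "offset": [
    [0, 0.0004, 0],
    [0, 0, 0],
    [0, 0, 0],
    [0, 0, 0],
    [0, 0, 0],
    [0, 0, 0],
    [0, 0, 0],
    [0, 0, 0],
    [0, 0, 0],
    [0, 0, 0],
    [0, 0, 0],
    [0, 0, 0],
    [0, 0, 0],
    [0, 0, 0],
    [0, 0, 0]
  ],
  "turn": [0, 0, 0, 0, 0, 0, 0, 0, 0, 0, 0, 0, 0, 0, 0]
}}

```text
time_s: 23.38
eef_pos: [602.0, 202.3, 123.2]
ee_rot: [-0.482, 0.482, 0.518, -0.517]
force: [-4.1, -1.6, 10.8]
grip_width: -0.001
```

```bash
python3 - <<'E'
from h import *
F=[];I=[];D=[]
for _ in range(6):
    a,d=ctrl.capture('side'); I.append(a.astype(float));D.append(d); F.append(ctrl.sense()['force'])
print(np.round(F,1).tolist())
im=np.mean(I,0); save(np.clip(im,0,255).astype(np.uint8),'s12.png',(200,190,320,330),4)
print([bubble(im,half=h) for h in(1,3,5)],tilt('side',np.mean(D,0)))
rel([602,201,123.5],94)
a,d=ctrl.capture('side');save(a,'full_s.png',scale=1.2);a,d=ctrl.capture('top');save(a,'full_t.png',scale=1.2)
E
```

```text
[[-2.7, -1.1, 10.9], [-2.5, -0.5, 11.0], [-4.1, -1.4, 10.4], [-3.5, -1.6, 10.4], [-3.0, -0.7, 10.7], [-3.5, -0.3, 10.6]]
[(array([-0.02,  0.95,  1.98,  2.83,  5.17]), np.float64(14.66)), (array([-0.02,  0.95,  2.21,  2.83,  5.01]), np.float64(14.47)), (array([-4.38,  1.11,  6.15,  1.95,  3.49]), np.float64(10.86))] ((array([ 1.77886245e-03, -1.43383239e-03,  7.55396301e+01]), 1236, np.float64(0.9366486933049385)), (array([ 4.84831818e-05, -9.38926146e-04,  3.26894780e-01]), 10838, np.float64(1.0471077133946023)))
t 23.68 pos [601.9 202.3 123.2] xyaw 94.04 M [[-0.07, 0.0, -1.0], [1.0, 0.0, -0.07], [-0.0, -1.0, -0.0]] q [ 0.14  0.65  1.28 -0.    1.22 -1.5 ] F [-3.5 -0.3 10.6] grip 0.001
tool offset now [-1.3 -0.3  0. ]
turn deg 0.04 offset after turn [-1.3 -0.3  0. ]
```

View pics/s12.png

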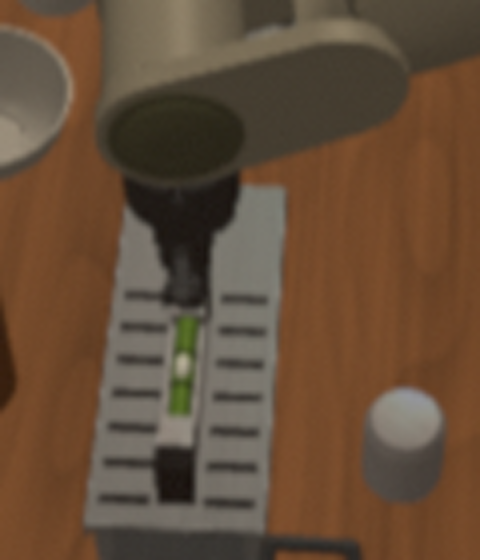

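View pics/full_s.png

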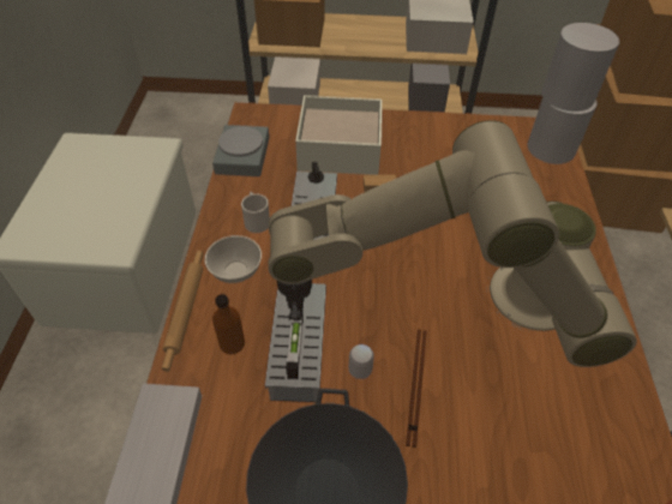

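The bubble is centred and the push is steady at about 10.6 N, so I'm handing in.

```bash
python3 -c "
from rig import ctrl
print(ctrl.finish_job())"
```

```text
the job is handed in; nothing more can be done
None
```

I levelled shelf a, the one nearer the wok, and handed the job in at about 24 s with the arm still pressing the level down. I laid the small spirit level lengthwise on it and let go. Then I turned its knob about 102° counter-clockwise, released it, and pressed on the level's foot-side half with the fingers shut.

**Last checks:**
- **Push:** it held steady at 10.4–11.0 N, with about 3.5 N sideways. The knob was free.
- **Bubble:** it looked centred in both cameras after I let go of the knob, and in the side camera while pressing. The plate's tilt relative to the table, from side-camera depth, was about -0.0005 rad, or about -0.2 mm of bubble.
- **Other things:** the arm touched only the level and shelf a's knob. In the last side picture nothing else looked moved, though the arm partly hid the other shelf.

**Where checks disagreed:** my fit of the vial's brightness gave about +1 to +2 mm. The fit was poor at this resolution, and while pressing the finger covered one end of the vial, so I trusted the depth reading and the pictures. The top camera's noisier depth gave about -1 mm. All of these are inside the 3 mm of room between the bubble and each line.

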